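# Set and lock the clamp pressure on the air console

### The job

Set the clamp's air pressure on the control console: pull the regulator's big ribbed knob straight up to unlock it, turn it until the gauge needle points at the set tab on the gauge's rim, then push the knob back down fully home so that it is locked with the needle still at the tab, and let go. The knob locks on hidden splines, so never force it up, down or round: if it stops short on the way down, ease it a little either way under light pressure until it drops in. Leave the clamp valve lever, the gauge and everything lying about on the bench alone.

Things in the scene. Friction and masses are not known exactly. Their poses are not given: they have to be found in the camera images.
- console: grey steel console, 170 x 300 mm, with a flat top panel 85 mm above the bench; origin at the centre of its underside, z up. In its frame the knob's axis is at x -15, y -85 mm, the gauge's centre at x 0, y +38 mm, the valve lever at x +35, y +122 mm. Fixed to the bench.
- knob_mid (a point): the regulator knob: black, round, 48 mm across, ribbed all round, so it may be gripped at any yaw. The point is fixed: on the upright axis, half-way up the knob when home. Home, the knob spans 5.5 to 40 mm above the panel (straight side up to 36 mm, this point at 22.5 mm), over a steel nut 54 mm across and 4 mm high. Nothing else stands within 70 mm of its axis. Clockwise from above raises the pressure.
- knob_lift (a joint): how far the knob is pulled up, in m: 0 = home and locked, 0.008 = up against its stop. It slides against about 5 N of drag and stays where left. Below 0.005 the splines hold it (about 1 degree of play); above, it turns against 0.08 N m of drag and stays where left. It drops home only at 16 equal positions 22.5 degrees apart, at unknown phase to the tab; between them it stops short at about 0.005.
- lock_ring: the fixed steel ring under the knob that carries the hidden splines and the stops for up and down; its origin is on the knob's axis at the panel's surface. Splines and stops are damaged by loads above 40 N (up or down, or round: about 0.8 N m when turned against the engaged splines).
- gauge_center (a point): the centre of the round pressure gauge (84 mm across, 10 mm high, white dial facing up) set in the same panel, 124 mm from the knob's axis. The point is at needle height, 8.5 mm above the panel.
- needle_tip (a point): the tip of the black needle, 33 mm from the gauge's centre; it turns with the knob, the same way, by half the knob's angle, so one lock position of the knob shifts the tip by 6.5 mm and at least one always brings it within the tab.
- tab_edge (a point): the middle of the inner edge of the set tab, a small dark steel tab 8 mm wide and 6.5 mm long that sits just inside the gauge's rim and points at its centre; 33 mm from the gauge's centre, fixed. At the start it lies 0.35 to 0.68 rad clockwise (seen from above) of the needle.
- clamp_valve (a joint): hand lever of the clamp valve, a thin steel lever with a black ball, 65 mm tall, on the panel at the end away from the knob, 210 mm from it; 0 rad as it stands. Not to be moved.
- gauge: the pressure gauge as a whole; origin at the centre of its underside, on the panel. Not to be touched hard.
- screwdriver: screwdriver, 190 mm, lying on the bench in front of the console; a bystander.
- wrench: steel open wrench, 160 mm, lying beside the console's knob end; a bystander.
- tape_roll: roll of adhesive tape lying flat, 90 mm across, 25 mm high, beside the console's knob end; a bystander.
- oil_bottle: white oil bottle, 48 mm across, 120 mm tall, behind the console; a bystander.
- rivet_tin: steel tin, 64 mm across, 50 mm tall, behind the console; a bystander.
- tape_measure: black tape measure, 66 x 34 x 60 mm, in front of the console; a bystander.
- offcut: short piece of aluminium profile, 45 x 90 x 40 mm, beside the console's valve end; a bystander.

How it is judged:
By the outcome, as a careful person would: the job done as asked, in the order asked, and still so for the second after the job is handed in, with the robot touching nothing.
It also fails if it takes over 72 s, if anything falls off the work surface, if the arm or the gripper's body presses on something with over 40 N, if the wrist force passes 120 N, or if a joint passes its speed limit or range.

### The arm

A 6-joint arm with a two-finger parallel gripper is mounted at the origin on the work surface. World frame = base frame: x ahead of the robot, y to its left, z up, the work surface at z = 0. Lengths are in m, angles in rad, forces in N, time in s.
With the tool pointing down it reaches from about 0.275 to 1 m from the base axis. Payload 8.4 kg.
Tool frame: the origin (TCP) lies on the centre line of the jaws, within the pads' length; the fingertips stand 17 mm ahead of it and the grasp point (between the pads) lies 2 mm behind it (bot.tcp_to_tips is the y of the fingertips in the tool frame, in m); y points along the fingers, z is the direction in which the jaws open and shut, and the axes are right-handed (so a half turn about y gives the same grasp; the last joint's range is limited). The gripper opens to 85 mm and grips with 20 to 120 N. Pads are 22 mm wide; open, the fingers measure 114 mm over their backs; the gripper's body (76 mm by 85 mm) begins 54 mm behind the grasp point. The pads swing forward as they close: fully open they stand 13 mm farther back than shut.
Start: joints at [1.137, 0.353, 1.633, -0, 1.155, -0.002], TCP at [0.262, 0.568, 0.248] pointing down, gripper open.
Joint ranges: [-2.63, 2.63], [-0.92, 2.1], [0.06, 2.66], [-1.3, 4.44], [0, 2.69], [-3.02, 3.02]. Speed limits (rad/s): [2.22, 2.22, 2.79, 3.14, 3.14, 3.14].

### API

Orientations are given as a unit quaternion [x, y, z, w].
In Python, from workcell import bot, hand, kinematics, get_obs, vision, hand_in gives the robot as it stands. The module is installed in compiled form; this text tells all that it offers. Calls block until the motion is done:
- bot.reach(position, orientation): joint-space move of the TCP to a pose.
- bot.servo_line(position, ori=None, velocity=0.15): straight line of the TCP; ori=None keeps the orientation; velocity is the mean speed in m/s.
- bot.goto_joints(angles): joint-space move.
- hand.move_gripper(opening, strength=None): finger opening in m; strength is the grip in N (None keeps the last); returns when the fingers have stopped.
- bot.dwell(seconds).
- kinematics.solve_ik(position, orientation): joint angles nearest the present ones, or None.
- get_obs(): the state.
- vision.read_camera(name): name is "side" or "top"; returns a dict with "frame" (384x512x3 uint8, red, green, blue), "intrinsics" (3x3 intrinsics, pixels), "view" (4x4, takes a point from world to camera coordinates). Camera axes: x right, y down, z forward; pixel columns grow to the right and rows downward; lengths in m; the calibration is good to about 2 mm. A picture is of the moment at which its call begins. There is no depth.
A pose or a line that the arm cannot do raises bot.IKError and nothing moves.
- hand_in(): hands the job in, once; it reports no verdict.
The state is a dict: "time_s": time; "joint_pos": joint angles; "joint_vel": joint speeds; "joint_efforts": joint torques, N m; "position": TCP position; "orientation": TCP orientation; "wrist_force": force on the tool from outside, world axes, zero at the start; "ft_torque": the same for the moment, N m; "gripper_width": finger opening in m.
Only numpy, scipy, OpenCV 4.12 (cv2) and the standard library are available. Lean on these libraries where they do the work, as an engineer would, in place of code of your own. Each camera call takes 0.05 s, during which the arm holds its last target.

## Working session

There is one attempt and no reset: what is moved stays moved. The work goes in short steps, each a Python script; the robot and the scene stay as the last script left them, time stands still between calls to the robot, and variables do not carry over. Pictures are saved under pics/ and viewed, and the job is handed in when it is done.

```bash
mkdir -p pics; python3 - <<'E'
from workcell import *
import cv2,numpy as np
for n in("top","side"):
    r=vision.read_camera(n); cv2.imwrite(f"pics/{n}0.png",r["frame"][:,:,::-1]); print(n,r["intrinsics"].tolist(),np.round(r["view"],4).tolist())
o=get_obs();print(o)
E
```

```text
top [[402.7683645573672, 0.0, 253.85168431238944], [0.0, 402.7683645573672, 184.36917922542355], [0.0, 0.0, 1.0]] [[0.0154, -0.9992, -0.0371, 0.0564], [-0.9966, -0.0123, -0.081, 0.5759], [0.0805, 0.0382, -0.996, 0.8799], [0.0, 0.0, 0.0, 1.0]]
side [[387.9578394931613, 0.0, 261.47442255940194], [0.0, 387.9578394931613, 188.4100680457308], [0.0, 0.0, 1.0]] [[0.9662, -0.2565, 0.0246, -0.5443], [-0.1198, -0.532, -0.8382, 0.1515], [0.2281, 0.807, -0.5448, 0.7787], [0.0, 0.0, 0.0, 1.0]]
{'time_s': 0.1, 'joint_pos': array([ 1.13658966e+00,  3.53562448e-01,  1.63406603e+00, -6.34526371e-06,
        1.15520536e+00, -2.42102308e-03]), 'joint_vel': array([ 0.00036246,  0.00063062, -0.00112203,  0.00146137, -0.00045664,
       -0.00061322]), 'joint_efforts': array([-1.95927401e-03, -6.06358051e+01, -3.42817712e+01, -1.40819288e-04,
        3.99492244e-03, -2.45560466e-05]), 'position': array([0.26139906, 0.5672584 , 0.24764433]), 'orientation': array([ 0.69112058, -0.15156826,  0.15138219, -0.69026288]), 'wrist_force': array([-0.09680225, -0.43598134,  0.24352407]), 'ft_torque': array([-0.03544262,  0.00444645,  0.03664019]), 'gripper_width': 0.08538963580527013}
```

View pics/top0.png

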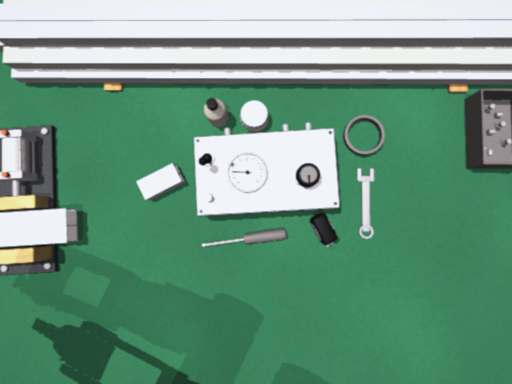

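View pics/side0.png

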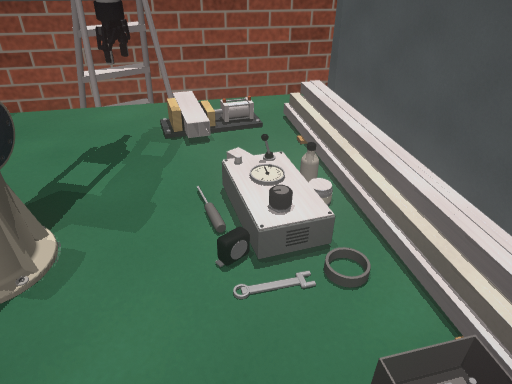

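The top view shows the knob at about (308,175), the gauge at about (247,172), and the lever at (205,160). I'll zoom in on the gauge.

```bash
python3 - <<'E'
import cv2,numpy as np
a=cv2.imread("pics/top0.png")
cv2.imwrite("pics/z1.png",cv2.resize(a[125:220,185:345],None,fx=5,fy=5,interpolation=cv2.INTER_CUBIC))
b=cv2.imread("pics/side0.png")
cv2.imwrite("pics/z2.png",cv2.resize(b[145:255,215:335],None,fx=5,fy=5,interpolation=cv2.INTER_CUBIC))
E
```

```text
(no output)
```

View pics/z1.png

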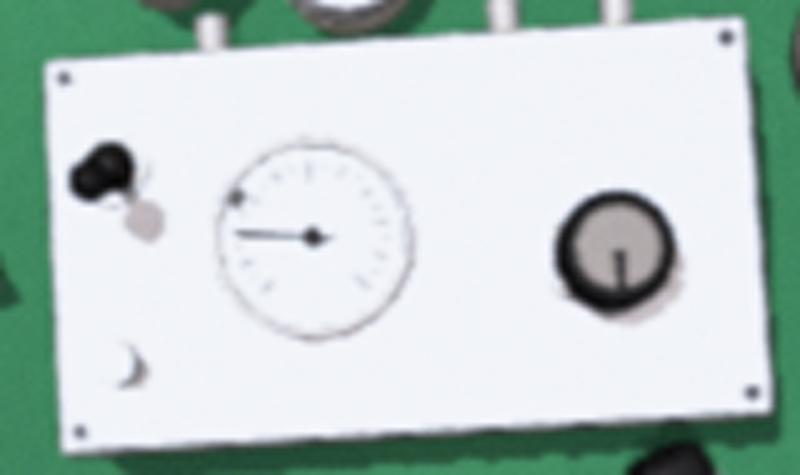

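View pics/z2.png

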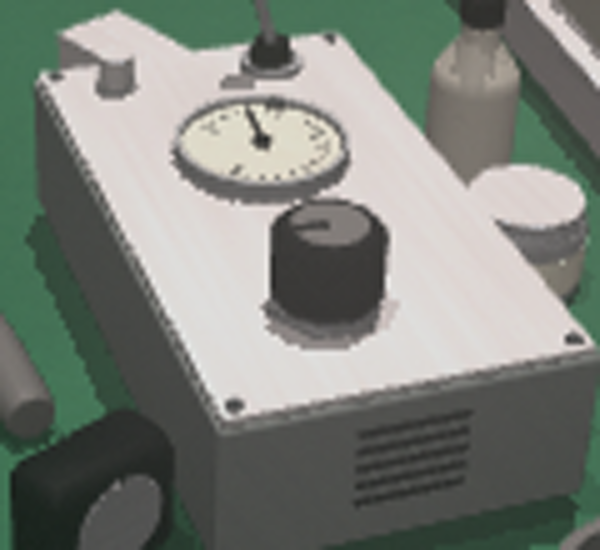

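```bash
cat > h.py <<'E'
from workcell import *
import cv2,numpy as np
def ray(r,uv,z):
    R=np.array(r["view"])[:3,:3];t=np.array(r["view"])[:3,3];c=-R.T@t
    d=R.T@np.linalg.inv(r["intrinsics"])@np.array([uv[0],uv[1],1.])
    return c+d*(z-c[2])/d[2]
def proj(r,p):
    q=np.array(r["view"])@np.append(p,1);q=np.array(r["intrinsics"])@q[:3];return q[:2]/q[2]
E
python3 - <<'E'
from h import *
r=vision.read_camera("top");s=vision.read_camera("side")
print("tips",bot.tcp_to_tips)
g=cv2.cvtColor(r["frame"],cv2.COLOR_RGB2GRAY)
np.set_printoptions(linewidth=250,precision=4,suppress=True)
print("gauge rows160-178 cols 228-252");print(g[156:180,226:254])
# panel: white mask
def blobs(m,off=(0,0)):
    n,l,st,ce=cv2.connectedComponentsWithStats(m.astype(np.uint8))
    return [(st[i].tolist(),ce[i]) for i in range(1,n) if st[i][4]>3]
hsv=cv2.cvtColor(r["frame"],cv2.COLOR_RGB2HSV)
sub=np.zeros_like(g);sub[150:200,285:330]=1
for b in blobs((g<100)&(sub>0)): print("knob dark",b)
print(g[160:192:1,292:326])
w=((g>200)&(hsv[...,1]<40)).astype(np.uint8); w[:128]=0;w[216:]=0
cs=max(cv2.findContours(w,cv2.RETR_EXTERNAL,2)[0],key=cv2.contourArea)
b=cv2.boxPoints(cv2.minAreaRect(cs))
P=np.array([ray(r,p,.085) for p in b]);print("box",b,P, [np.linalg.norm(P[i]-P[(i+1)%4]) for i in range(4)],P.mean(0))
E
```

```text
tips 0.017
gauge rows160-178 cols 228-252
[[244 243 244 244 244 244 244 244 242 236 223 200 200 227 238 240 243 244 245 244 243 243 245 245 245 245 242 239]
 [244 244 244 244 244 244 244 243 237 226 208 201 227 240 244 244 243 243 244 242 233 237 242 243 243 244 244 242]
 [244 244 244 244 244 244 242 234 223 216 229 239 242 242 243 243 239 238 242 240 222 230 240 240 241 243 240 235]
 [244 244 244 244 244 242 234 215 205 228 241 245 242 233 233 240 241 238 240 239 223 230 242 243 243 242 234 231]
 [244 244 244 243 241 234 216 203 227 241 244 244 241 228 219 234 243 243 244 241 228 233 243 243 244 242 237 237]
 [244 244 243 241 232 218 200 222 240 245 244 242 243 239 234 239 243 244 244 242 237 239 243 244 244 244 243 243]
 [245 244 243 235 222 191 181 218 240 245 243 239 241 243 243 243 244 244 244 243 243 244 244 244 244 244 244 244]
 [245 244 241 232 202 148 126 163 223 239 243 243 243 244 244 244 244 244 244 244 244 244 243 244 244 245 244 244]
 [244 242 233 215 172 118 104 141 203 226 234 241 243 244 244 244 244 243 244 244 244 244 244 244 243 244 245 244]
 [244 243 232 205 170 1
[... 1611 characters left out ...]
1 244 242 242 242 243 244 244 244 244 244 244 244 244 244 244 244 244 244 244 244 244 244]]
knob dark ([296, 164, 24, 24, 221], array([306.9955, 176.5837]))
[[244 244 244 ... 244 244 245]
 [244 244 244 ... 245 244 244]
 [243 244 244 ... 244 244 244]
 ...
 [243 244 244 ... 244 244 244]
 [244 245 244 ... 244 244 244]
 [244 244 244 ... 244 244 244]]
box [[192.7353 130.8144]
 [333.8609 123.1167]
 [338.4182 206.6681]
 [197.2927 214.3659]] [[ 0.683   0.194   0.085 ]
 [ 0.7016 -0.1045  0.085 ]
 [ 0.5261 -0.1138  0.085 ]
 [ 0.5058  0.1795  0.085 ]] [np.float64(0.29907545504660454), np.float64(0.1757743470667785), np.float64(0.2939322604819779), np.float64(0.17781998820391634)] [0.6041 0.0388 0.085 ]
```

```bash
cat >> h.py <<'E'
def wc(g,r0,r1,c0,c1,bg=244,th=25):
    w=np.clip(bg-g[r0:r1,c0:c1].astype(float)-th,0,None)
    yy,xx=np.mgrid[r0:r1,c0:c1];return np.array([(w*xx).sum(),(w*yy).sum()])/w.sum()
E
python3 - <<'E'
from h import *
np.set_printoptions(precision=4,suppress=True)
r=vision.read_camera("top");s=vision.read_camera("side")
g=cv2.cvtColor(r["frame"],cv2.COLOR_RGB2GRAY)
hub=wc(g,169,176,245,250,th=80)
tab=wc(g,162,168,229,234,th=40)
# needle axis: weighted centroids for columns
cols=np.arange(233,244);nr=[wc(g,169,175,c,c+1,th=5)[1] for c in cols]
A=np.polyfit(cols,nr,1);print("hub",hub,"tab",tab,"needle fit",A,"at hub",np.polyval(A,hub[0]))
# gauge rim ellipse
m=((g<228)).astype(np.uint8)
for rim in [0]:
    pts=[]
    for a in np.linspace(0,2*np.pi,120,endpoint=False):
        best=None
        rr=np.arange(15,24,.25);u=hub[0]+rr*np.cos(a);v=hub[1]+rr*np.sin(a)
        val=cv2.remap(g,u.astype(np.float32)[None],v.astype(np.float32)[None],1)[0]
        if 2.9<a<4: continue
        i=np.argmin(val[10:])+10; pts.append((u[i],v[i]))
    e=cv2.fitEllipse(np.array(pts,np.float32));print("rim",e, ray(r,e[0],.095))
H=ray(r,hub,.0935);T=ray(r,tab,.0935)
n1=ray(r,(233,np.polyval(A,233)),.0935);n2=ray(r,(244,np.polyval(A,244)),.0935)
print("H",H,"T",T,"|T-H|",np.linalg.norm(T-H),"tip",n1,np.linalg.norm(n1-H))
ang=lambda v:np.degrees(np.arctan2(v[1],v[0]))
C=ray(r,e[0],.095);
print("tab from hub",ang(T-H),"tab from rim",ang(T-C),"needle line",ang(n1-n2),"tip-hub",ang(n1-H))
# knob
hsv=cv2.cvtColor(r["frame"],cv2.COLOR_RGB2HSV)
sub=np.zeros_like(g);sub[158:194,290:328]=1
dk=((g<95)&(sub>0)).astype(np.uint8)
c=max(cv2.findContours(dk,0,2)[0],key=cv2.contourArea);print("outer",cv2.fitEllipse(c),ray(r,cv2.fitEllipse(c)[0],.121))
ins=[x for x in cv2.findContours(dk,cv2.RETR_CCOMP,2)[0]]
hm=np.zeros_like(g);cv2.drawContours(hm,[c],-1,1,-1);top=((hm>0)&(g>=95)).astype(np.uint8)
ct=np.vstack(cv2.findContours(top,0,2)[0]);h=cv2.convexHull(ct);e=cv2.fitEllipse(h);print("disc",e);K=ray(r,e[0],.125);print("K",K,"K-H dist",np.linalg.norm((K-H)[:2]))
print("proj side knob top",proj(s,[*K[:2],.125]),"hub",proj(s,H),"tab",proj(s,T))
E
```

```text
hub [247.0789 171.9722] tab [231.6584 164.0672] needle fit [  0.0363 162.8636] at hub 171.8303539703772
rim ((247.5202178955078, 172.69210815429688), (37.79792022705078, 38.80260467529297), 123.92982482910156) [0.5935 0.0751 0.095 ]
H [0.5952 0.0762 0.0935] T [0.6114 0.1087 0.0935] |T-H| 0.03631014963469249 tip [0.5962 0.1055 0.0935] 0.029399425376316655
tab from hub 63.46244493060566 tab from rim 61.91352963388716 needle line 88.55311094497057 tip-hub 87.97526063311675
outer ((307.6076354980469, 174.97264099121094), (22.26697540283203, 23.34139060974121), 22.324665069580078) [ 0.5874 -0.0466  0.121 ]
disc ((308.15875244140625, 173.79217529296875), (16.642993927001953, 16.936861038208008), 122.00910949707031)
K [ 0.5894 -0.0473  0.125 ] K-H dist 0.1235872006939689
proj side knob top [280.8867 189.0101] hub [267.1541 172.172 ] tab [269.96 164.87]
```

```bash
cat >> h.py <<'E'
from scipy.spatial.transform import Rotation as Rn
Q0=np.array([0.69112058,-0.15156826,0.15138219,-0.69026288])
def quat(yaw):
    # tool down exactly, jaw (tool z) at world yaw
    y=np.array([0,0,-1.]);z=np.array([np.cos(yaw),np.sin(yaw),0]);x=np.cross(y,z)
    return Rn.from_matrix(np.c_[x,y,z]).as_quat()
def st(m=""):
    o=get_obs();print(m,"t%.2f"%o["time_s"],"p",np.round(o["position"],4),"F",np.round(o["wrist_force"],1),"M",np.round(o["ft_torque"],2),"w%.4f"%o["gripper_width"],"j6 %.2f"%o["joint_pos"][5]);return o
E
python3 - <<'E'
from h import *
print(Rn.from_quat(Q0).as_matrix().round(2))
for y in range(-180,180,15):
    q=kinematics.solve_ik([.5885,-.047,.112],quat(np.radians(y)))
    print(y,None if q is None else np.round(q,2))
E
```

```text
[[ 0.91 -0.    0.42]
 [-0.42 -0.    0.91]
 [ 0.   -1.   -0.  ]]
-180 None
-165 [-0.08  0.46  1.82 -0.    0.86  2.8 ]
-150 [-0.08  0.46  1.82 -0.    0.86  2.54]
-135 [-0.08  0.46  1.82 -0.    0.86  2.27]
-120 [-0.08  0.46  1.82 -0.    0.86  2.01]
-105 [-0.08  0.46  1.82 -0.    0.86  1.75]
-90 [-0.08  0.46  1.82 -0.    0.86  1.49]
-75 [-0.08  0.46  1.82 -0.    0.86  1.23]
-60 [-0.08  0.46  1.82 -0.    0.86  0.96]
-45 [-0.08  0.46  1.82 -0.    0.86  0.7 ]
-30 [-0.08  0.46  1.82 -0.    0.86  0.44]
-15 [-0.08  0.46  1.82 -0.    0.86  0.18]
0 [-0.08  0.46  1.82 -0.    0.86 -0.08]
15 [-0.08  0.46  1.82 -0.    0.86 -0.34]
30 [-0.08  0.46  1.82 -0.    0.86 -0.61]
45 [-0.08  0.46  1.82  0.    0.86 -0.87]
60 [-0.08  0.46  1.82 -0.    0.86 -1.13]
75 [-0.08  0.46  1.82 -0.    0.86 -1.39]
90 [-0.08  0.46  1.82 -0.    0.86 -1.65]
105 [-0.08  0.46  1.82 -0.    0.86 -1.91]
120 [-0.08  0.46  1.82 -0.    0.86 -2.18]
135 [-0.08  0.46  1.82 -0.    0.86 -2.44]
150 [-0.08  0.46  1.82 -0.    0.86 -2.7 ]
165 [-0.08  0.46  1.82 -0.    0.86 -2.96]
```

```bash
python3 - <<'E'
from h import *
c=[.5885,-.047]
bot.reach([*c,.20],quat(np.pi/2)); st("above")
bot.servo_line([*c,.111],velocity=.06); st("down")
a=get_obs()["wrist_force"]
hand.move_gripper(.054,20); st("54")
hand.move_gripper(.050,20); st("50")
for n in("top","side"):
    r=vision.read_camera(n);cv2.imwrite(f"pics/{n}1.png",cv2.resize(r["frame"][120:225,200:350,::-1] if n=="top" else r["frame"][130:270,200:350,::-1],None,fx=4,fy=4))
E
```

```text
above t2.77 p [ 0.5886 -0.0463  0.2001] F [-0.3  0.5  0.5] M [ 0.03 -0.02  0.01] w0.0851 j6 -1.65
down t4.41 p [ 0.5888 -0.047   0.1114] F [-0.2 -0.   0.5] M [ 0.    0.03 -0.03] w0.0851 j6 -1.65
54 t4.83 p [ 0.5885 -0.047   0.1111] F [ 0.  -0.3 -0.6] M [ 0.04  0.01 -0.01] w0.0542 j6 -1.65
50 t5.05 p [ 0.5886 -0.048   0.1113] F [-1.1 -5.8  2.7] M [-0.99  0.15 -0.01] w0.0499 j6 -1.65
```

View pics/side1.png

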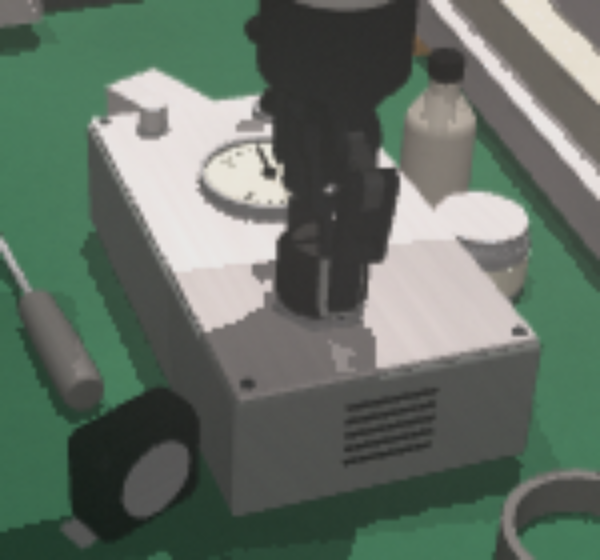

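View pics/top1.png

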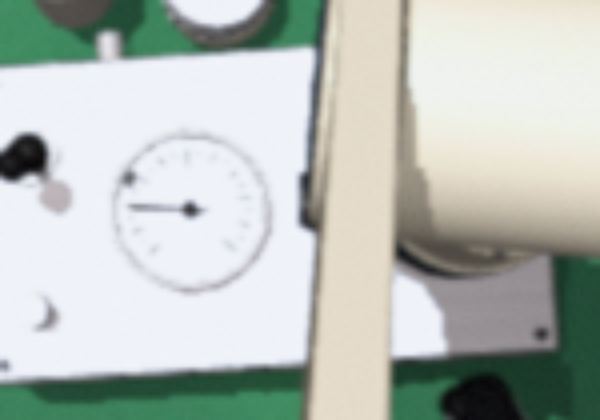

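The picture shows the fingers straddling the knob, and the gauge is still visible from the top. One pad touches early, so the knob sits farther toward −y. I'll re-centre, first in y and then in x.

```bash
python3 - <<'E'
from h import *
c=np.array([.5885,-.049])
hand.move_gripper(.056,20)
bot.servo_line([*c,.111],velocity=.03)
hand.move_gripper(.040,20); o=st("grip y")
hand.move_gripper(.060,20)
bot.reach([*c,.111],quat(0)); st("yaw0")
hand.move_gripper(.040,20); o=st("grip x")
E
```

```text
grip y t5.86 p [ 0.5885 -0.0492  0.1111] F [-0.6 -2.8  1.2] M [-0.32  0.12 -0.05] w0.0475 j6 -1.66
yaw0 t7.54 p [ 0.5885 -0.049   0.111 ] F [-0.2  0.   0.8] M [-0.01 -0.02 -0.02] w0.0602 j6 -0.09
grip x t7.79 p [ 0.5885 -0.049   0.1111] F [-0.7  0.3  2.2] M [0.02 0.14 0.03] w0.0476 j6 -0.09
```

```bash
python3 - <<'E'
from h import *
c=np.array([.5884,-.0494])
hand.move_gripper(.060,20)
bot.reach([*c,.111],quat(np.radians(22.5)))
hand.move_gripper(.040,45); st("grip")
for dz in np.arange(.001,.0081,.001):
    bot.servo_line([*c,.111+dz],velocity=.01); o=st("dz %.3f"%dz)
    if o["wrist_force"][2]<-22: print("stop");break
E
```

```text
grip t8.81 p [ 0.5885 -0.0493  0.1113] F [-0.8  0.7  3.1] M [ 0.05  0.16 -0.06] w0.0469 j6 -0.48
dz 0.001 t9.06 p [ 0.5885 -0.0494  0.1119] F [ 0.8  1.2 -2.1] M [ 0.05 -0.25 -0.08] w0.0472 j6 -0.48
dz 0.002 t9.31 p [ 0.5884 -0.0494  0.1128] F [ 2.2  1.1 -6.5] M [ 0.07 -0.49 -0.14] w0.0470 j6 -0.48
dz 0.003 t9.56 p [ 0.5885 -0.0494  0.114 ] F [ 2.2  0.2 -5.5] M [ 0.15 -0.43 -0.11] w0.0470 j6 -0.48
dz 0.004 t9.81 p [ 0.5885 -0.0494  0.1151] F [ 3.2  1.5 -4. ] M [ 0.17 -0.45 -0.06] w0.0466 j6 -0.48
dz 0.005 t10.06 p [ 0.5885 -0.0494  0.1162] F [ 2.1  1.8 -4.3] M [ 0.19 -0.44 -0.1 ] w0.0469 j6 -0.48
dz 0.006 t10.31 p [ 0.5885 -0.0494  0.1171] F [ 1.4  0.2 -4.1] M [ 0.24 -0.46 -0.08] w0.0468 j6 -0.48
dz 0.007 t10.56 p [ 0.5884 -0.0494  0.1181] F [ 2.7  1.9 -3.7] M [ 0.19 -0.47 -0.05] w0.0468 j6 -0.48
dz 0.008 t10.81 p [ 0.5885 -0.0494  0.1191] F [ 3.2  1.7 -3.5] M [ 0.22 -0.51 -0.08] w0.0467 j6 -0.48
```

```bash
python3 - <<'E'
from h import *
c=np.array([.5884,-.0494])
for d in (1,2,3,5,10,15,22.5,30,38,45):
    bot.servo_line([*c,.119],quat(np.radians(22.5-d)),velocity=.01) if False else bot.reach([*c,.119],quat(np.radians(22.5-d)))
    o=st("d%g"%d)
    if abs(o["ft_torque"][2])>.35: print("stop");break
r=vision.read_camera("top");cv2.imwrite("pics/top2.png",cv2.resize(r["frame"][140:205,215:285,::-1],None,fx=8,fy=8,interpolation=2))
E
```

```text
d1 t11.06 p [ 0.5884 -0.0494  0.1191] F [ 2.9  1.6 -1.3] M [ 0.24 -0.48 -0.01] w0.0465 j6 -0.46
d2 t11.31 p [ 0.5884 -0.0494  0.1191] F [ 3.6  1.  -3. ] M [ 0.21 -0.48 -0.03] w0.0467 j6 -0.44
d3 t11.56 p [ 0.5885 -0.0494  0.1191] F [ 2.4  1.  -1.7] M [ 0.22 -0.45 -0.07] w0.0467 j6 -0.43
d5 t11.81 p [ 0.5885 -0.0494  0.1191] F [ 2.   1.6 -1.8] M [ 0.22 -0.36 -0.07] w0.0468 j6 -0.39
d10 t12.06 p [ 0.5885 -0.0494  0.1191] F [ 1.9  1.2 -0.2] M [ 0.28 -0.41 -0.13] w0.0468 j6 -0.31
d15 t12.31 p [ 0.5885 -0.0494  0.1191] F [ 1.4  1.9 -1.1] M [ 0.26 -0.34 -0.01] w0.0466 j6 -0.22
d22.5 t12.56 p [ 0.5884 -0.0494  0.1191] F [2.  0.9 0.6] M [ 0.27 -0.38 -0.05] w0.0467 j6 -0.09
d30 t12.82 p [ 0.5884 -0.0494  0.1191] F [3.3 1.6 0.3] M [ 0.22 -0.33 -0.08] w0.0466 j6 0.04
d38 t13.07 p [ 0.5884 -0.0494  0.1191] F [2.  1.8 0.3] M [ 0.19 -0.31 -0.09] w0.0472 j6 0.18
d45 t13.32 p [ 0.5884 -0.0494  0.1191] F [1.7 0.8 0.4] M [ 0.12 -0.25 -0.07] w0.0468 j6 0.30
```

View pics/top2.png

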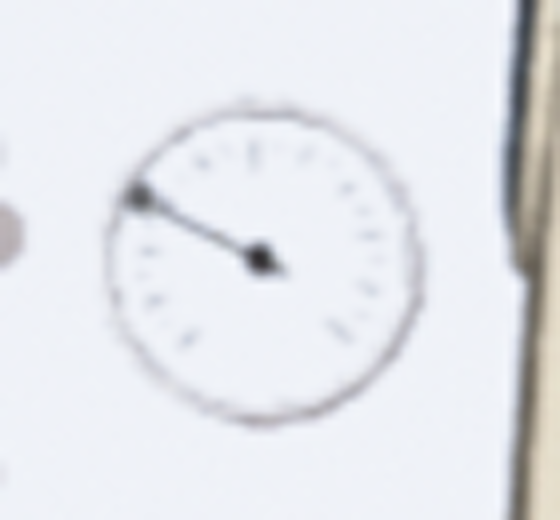

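```bash
cat >> h.py <<'E'
def needle():
    r=vision.read_camera("top");g=cv2.cvtColor(r["frame"],cv2.COLOR_RGB2GRAY)
    hub=np.array([247.0789,171.9722]);tab=np.array([231.6584,164.0672])
    cols=np.arange(235,244);pred=lambda c:171.9+(c-247.1)*.5
    pts=[wc(g,int(pred(c))-2,int(pred(c))+5,c,c+1,th=12) for c in cols]
    P=np.array([ray(r,p,.0935) for p in pts]);L=np.polyfit(P[:,1],P[:,0],1)
    n=np.degrees(np.arctan2(1,L[0]));H=ray(r,hub,.0935);T=ray(r,tab,.0935)
    t=np.degrees(np.arctan2(T[1]-H[1],T[0]-H[0]))
    off=np.polyval(L,T[1])-T[0]
    print("needle %.2f tab %.2f deg; line minus tab at tab, perp mm %.2f; at hub %.2f"%(n,t,off*1e3*np.sin(np.radians(n)),(np.polyval(L,H[1])-H[0])*1e3))
E
python3 - <<'E'
from h import *
needle()
E
```

```text
needle 62.27 tab 63.46 deg; line minus tab at tab, perp mm 0.31; at hub -0.51
```

```bash
cat >> h.py <<'E'
def polar(r,g=None,radii=np.arange(.011,.0285,.0005)):
    if g is None: g=cv2.cvtColor(r["frame"],cv2.COLOR_RGB2GRAY)
    hub=ray(r,(247.0789,171.9),.0935);A=np.radians(np.arange(30,120,.25));out=[]
    for a in A:
        uv=np.array([proj(r,hub+rr*np.array([np.cos(a),np.sin(a),0])) for rr in radii],np.float32)
        v=cv2.remap(g,uv[:,0][None],uv[:,1][None],cv2.INTER_CUBIC)[0]; out.append(v.mean())
    out=244-np.array(out);i=out.argmax();s=slice(max(i-24,0),i+25);w=np.clip(out[s]-8,0,None)
    return np.degrees((A[s]*w).sum()/w.sum()),out.max()
E
python3 - <<'E'
from h import *
r=vision.read_camera("top")
g0=cv2.cvtColor(cv2.imread("pics/top0.png"),cv2.COLOR_BGR2GRAY)
for R in (np.arange(.011,.0285,.0005),np.arange(.011,.020,.0005),np.arange(.02,.0285,.0005)):
    print("start",polar(r,g0,R),"now",polar(r,None,R))
R=np.arange(.034,.039,.0005);print("tab start",polar(r,g0,R))
E
```

```text
start (np.float64(88.3033567652989), np.float64(78.28571428571428)) now (np.float64(64.25771936537839), np.float64(62.25714285714287))
start (np.float64(88.73490006589061), np.float64(69.33333333333334)) now (np.float64(64.3568533388061), np.float64(62.72222222222223))
start (np.float64(88.06306345542441), np.float64(88.64705882352942)) now (np.float64(64.12430519592611), np.float64(61.76470588235293))
tab start (np.float64(63.41091894360933), np.float64(127.7))
```

Needle is within about 1–2° of the tab, well inside the 8 mm width. Now ease it down under light pressure.

```bash
cat > down.py <<'E'
from h import *
c=np.array([.5884,-.0494])
import sys
yaw=-22.5
for z in np.arange(.118,.1099,-.0005):
    bot.servo_line([*c,z],quat(np.radians(yaw)),velocity=.01)
    o=st("z%.4f"%z)
    if o["wrist_force"][2]>11 or abs(o["ft_torque"][2])>.4: print("resist");break
E
python3 down.py
```

```text
z0.1180 t13.72 p [ 0.5884 -0.0494  0.1181] F [1.  2.4 4.5] M [ 0.13 -0.14  0.1 ] w0.0468 j6 0.31
z0.1175 t13.97 p [ 0.5884 -0.0494  0.1176] F [1.7 1.7 4. ] M [ 0.2  -0.04  0.05] w0.0468 j6 0.31
z0.1170 t14.22 p [ 0.5884 -0.0494  0.117 ] F [0.6 1.1 4.7] M [ 0.2  -0.12  0.11] w0.0466 j6 0.31
z0.1165 t14.47 p [ 0.5884 -0.0494  0.1164] F [0.4 1.7 3.3] M [ 0.15 -0.16  0.05] w0.0471 j6 0.31
z0.1160 t14.72 p [ 0.5884 -0.0494  0.1159] F [0.9 0.5 2.5] M [ 0.14 -0.17  0.06] w0.0469 j6 0.31
z0.1155 t14.97 p [ 0.5884 -0.0494  0.1154] F [1.1 0.6 2.7] M [ 0.16 -0.1   0.09] w0.0468 j6 0.31
z0.1150 t15.22 p [ 0.5884 -0.0494  0.115 ] F [0.8 0.9 4.4] M [ 0.11 -0.1   0.09] w0.0467 j6 0.31
z0.1145 t15.47 p [ 0.5884 -0.0494  0.1145] F [0.7 0.7 3.4] M [ 0.12 -0.12  0.08] w0.0465 j6 0.31
z0.1140 t15.72 p [ 0.5884 -0.0494  0.114 ] F [0.8 0.  4.1] M [ 0.11 -0.22  0.07] w0.0468 j6 0.31
z0.1135 t15.97 p [ 0.5884 -0.0494  0.1134] F [1.6 1.1 3.8] M [ 0.13 -0.2   0.06] w0.0464 j6 0.31
z0.1130 t16.23 p [ 0.5884 -0.0494  0.113 ] F [2.  1.9 3.9] M [ 0.11 -0.17  0.06] w0.0464 j6 0.31
z0.1125 t16.48 p [ 0.5884 -0.0494  0.1125] F [1.8 1.3 3.2] M [ 0.11 -0.23  0.06] w0.0465 j6 0.31
z0.1120 t16.73 p [ 0.5884 -0.0494  0.112 ] F [0.6 1.1 3.7] M [ 0.17 -0.21  0.03] w0.0465 j6 0.31
z0.1115 t16.98 p [ 0.5884 -0.0494  0.1114] F [1.1 1.4 4.2] M [ 0.14 -0.17  0.05] w0.0467 j6 0.31
z0.1110 t17.23 p [ 0.5885 -0.0494  0.1113] F [0.3 1.5 6.8] M [ 0.19 -0.02  0.1 ] w0.0462 j6 0.31
z0.1105 t17.48 p [ 0.5884 -0.0494  0.1112] F [-1.1  1.1 12.7] M [0.19 0.29 0.08] w0.0470 j6 0.31
resist
```

```bash
python3 - <<'E'
from h import *
c=np.array([.5884,-.0494])
bot.servo_line([*c,.1098],velocity=.01);st("push")
bot.servo_line([*c,.1110],velocity=.01);st("relax")
print(polar(vision.read_camera("top")))
hand.move_gripper(.070,45);st("open")
bot.servo_line([*c,.20],velocity=.08)
bot.reach([.33,.35,.30],quat(np.radians(-22.5)));st("clear")
r=vision.read_camera("top");s=vision.read_camera("side")
print(polar(r));cv2.imwrite("pics/top3.png",cv2.resize(r["frame"][125:220,185:345,::-1],None,fx=5,fy=5,interpolation=2))
cv2.imwrite("pics/side3.png",cv2.resize(s["frame"][145:255,215:335,::-1],None,fx=5,fy=5,interpolation=2))
E
```

```text
push t17.73 p [ 0.5885 -0.0494  0.1112] F [-4.4  1.3 19.7] M [0.24 0.75 0.08] w0.0472 j6 0.31
relax t17.99 p [ 0.5884 -0.0494  0.1113] F [-0.4  1.3  8.3] M [0.16 0.05 0.05] w0.0468 j6 0.31
(np.float64(64.27950052646409), np.float64(62.37142857142857))
open t18.40 p [ 0.588  -0.0494  0.1105] F [ 0.  -0.   0.9] M [-0.02 -0.02  0.01] w0.0696 j6 0.31
clear t21.43 p [0.3305 0.3496 0.2998] F [ 0.6 -0.5 -0.1] M [-0.   -0.04  0.01] w0.0699 j6 1.20
(np.float64(64.39050843001283), np.float64(58.28571428571428))
```

View pics/top3.png

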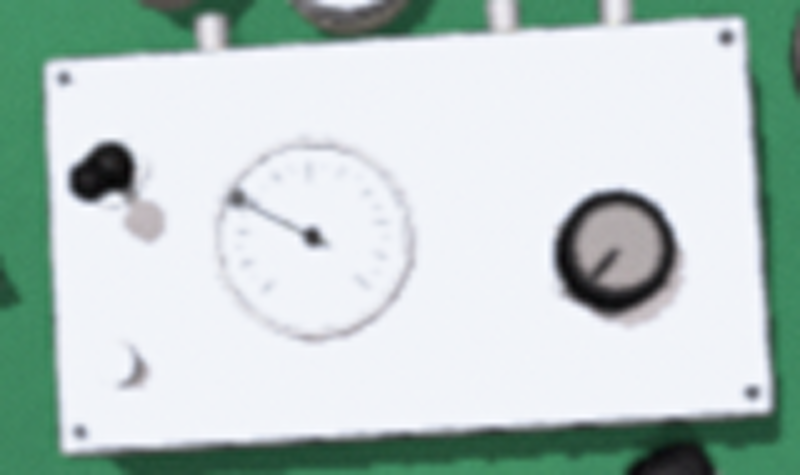

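View pics/side3.png

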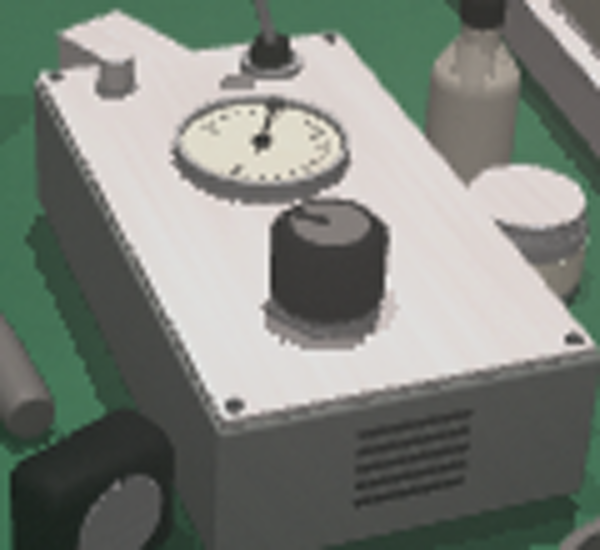

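Both views show the needle pointing at the tab (top zoom: tip at about (238,198)). In the side view the knob sits at the same height as at the start. The lever and the bystanders in frame are where they were.

```bash
python3 -c "
from workcell import *
print(hand_in())"
```

```text
the job is handed in; nothing more can be done
None
```

The regulator is set: the needle points at the set tab, the knob is pushed fully home, and the gripper has let go and is clear of the console. I handed the job in at about 21 s of the 72 s allowed.

- **Unlock and turn:** I centred the gripper on the knob and lifted it about 8 mm against roughly 4–6 N. I then turned it 45° clockwise, which is two lock positions.
- **Locking:** The knob went down without stopping short. It met its stop at the same height as when I first gripped it, and a light extra push of about 20 N moved it no further. I did not twist it to test the splines, but in the side view it stands as high as at the start.
- **Needle:** After release the needle measured 64.4° against the tab's 63.4°, about 0.6 mm off at the tip, with 4 mm allowed either side.
- **Disagreement:** The camera put the needle's travel at about 24°, where 45° of knob should give 22.5°. A first straight-line fit gave 62.3° for the needle, so my angles are good to about 1–2°.
- **Forces and surroundings:** The largest wrist force I read was about 20 N. The valve lever, the gauge and the bystanders in the last close-ups looked untouched. The wrench, tape roll and offcut were mostly out of frame, so I did not recheck them.

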